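# Push the can crusher's rod home

## Task

The can crusher's push rod has been taken out and lies in its holder: take it by the shaft, start it nose first into the bore of the crusher's guide tube and push it about half way in, then let go. Take it again further back, by its knob, and push it fully home: the rod first meets a stiff ram inside, which must be driven on until it stops dead. Push gently, with only a little more than the ram's own resistance, let go at the end, and leave the other things on the tray alone.

Things in the scene. Friction and masses are not known exactly. Their poses are not given: they have to be found in the camera images.
- crusher: Small fixed steel can crusher: base plate 110 x 290 x 12 mm, on it a grey guide tube 44 x 44 x 180 mm (top 87 mm above the tray, mouth end 15 mm beyond the plate); at the other end a chamber 90 mm wide, 112 mm high, with a lever up to 280 mm. Origin on the tray under the tube's axis, z up; +y runs along the bore and points OUT of its mouth: the rod goes in towards -y.
- bore_mouth (a point): Centre of the bore's mouth in the flat end face of the guide tube, 65 mm above the tray; axes as the crusher's. The bore is level, square, 14 x 14 mm, sharp-edged. With the rod fully home its nose is 135 to 165 mm inside the mouth and the knob stands 25 to 55 mm clear of the face.
- ram (a joint): Ram hidden in the bore: m driven, 0 at the start, 0.005 at its dead stop. The nose meets its flat face 130 to 160 mm inside the mouth (depth differs each time and can only be felt); it gives way stiffly at about 6 N (plus 1 N per 10 mm/s) through 5 mm, then stops dead. It stays where it is left.
- rod: Loose push rod, about 0.2 kg: round steel shaft 12 mm thick, 190 mm long, nose tapered over 8 mm to 6 mm; behind it a black knob 24 mm thick, 40 mm long. Origin on the axis 110 mm behind the nose end, about the centre of mass; +y points along the rod to the knob. It has 1 mm play all round in the bore: half in and let go, its knob sags some 4 mm.
- rod_nose (a point): Front end of the rod, on its axis.
- rod_knob (a point): Centre of the rod's knob (210 mm behind the nose end), on the axis.
- holder: Fixed grey holder, origin on the tray under the rod's origin, +y to the knob. The rod lies in it level, axis 50 mm up, and lifts straight up. Base 70 x 270 x 6 mm; a fork 30 mm wide, 58 mm high under the shaft 29 to 41 mm behind the nose; a pocket 42 mm wide, 66 mm high round the knob, too close to grip the knob there. Shaft free 41 to 185 mm behind the nose.
- brown_bottle: Brown glass bottle, standing, 62 mm wide, 210 mm high. Origin: centre of its underside. Leave alone.
- flask: White plastic shampoo flask with flip-top cap, standing, 40 x 70 mm, 178 mm high. Origin: centre of its underside. Leave alone.
- crushed_can: Crushed silver can, lying flat, 62 mm wide, 34 mm high. Origin: centre of its underside. Leave alone.
- yogurt_jar: Clear glass yogurt jar, open, 72 mm wide, 85 mm high. Origin: centre of its underside. Leave alone.
- food_tin: Steel food tin, 74 mm wide, 105 mm high. Origin: centre of its underside. Leave alone.
- small_jar: Small glass jar with steel lid, 60 mm wide, 75 mm high. Origin: centre of its underside. Leave alone.
Mind the look-alikes: they are no part of the job. There is more than one size of the rod; the one meant has the size given above.

How it is judged:
By the outcome, as a careful person would: the job done as asked, in the order asked, and still so for the second after the job is handed in, with the robot touching nothing.
It also fails if it takes over 72 s, if anything falls off the work surface, if the arm or the gripper's body presses on something with over 40 N, if the wrist force passes 120 N, or if a joint passes its speed limit or range.

## Robot

A 6-joint arm with a two-finger parallel gripper is mounted at the origin on the work surface. World frame = base frame: x ahead of the robot, y to its left, z up, the work surface at z = 0. Lengths are in m, angles in rad, forces in N, time in s.
With the tool pointing down it reaches from about 0.425 to 0.925 m from the base axis. Payload 12.5 kg.
Tool frame: the origin (TCP) lies at the very end of the fingers, on their centre line; the grasp point (between the pads) lies 19 mm behind it (ctrl.grip_depth is the distance from the TCP to the grasp point, in m); x points along the fingers, y is the direction in which the jaws open and shut, and the axes are right-handed (so a half turn about x gives the same grasp; the last joint's range is limited). The gripper opens to 85 mm and grips with 20 to 120 N. Pads are 22 mm wide; open, the fingers measure 114 mm over their backs; the gripper's body (76 mm by 85 mm) begins 54 mm behind the grasp point. The pads swing forward as they close: fully open they stand 13 mm farther back than shut.
Start: joints at [-1.384, 0.491, 1.559, -0, 1.092, -0.106], TCP at [0.18, -0.598, 0.231] pointing down, gripper open.
Joint ranges: [-3.1, 3.1], [-0.84, 2.19], [0.05, 2.79], [-1.13, 4.28], [0.06, 2.93], [-2.69, 2.69]. Speed limits (rad/s): [2.22, 2.22, 2.79, 3.14, 3.14, 3.14].

## Interface

Orientations are given as [roll, pitch, yaw] about the fixed x, y, z axes, in that order (R = Rz(yaw) Ry(pitch) Rx(roll)).
In Python, from bench import ctrl gives the robot as it stands. The module is installed in compiled form; this text tells all that it offers. Calls block until the motion is done:
- ctrl.move_to(position, orientation): joint-space move of the TCP to a pose.
- ctrl.servo_line(position, v=0.15, attitude=None): straight line of the TCP; attitude=None keeps the orientation; v is the mean speed in m/s.
- ctrl.movej(angles): joint-space move.
- ctrl.set_gripper(opening, squeeze=None): finger opening in m; squeeze is the grip in N (None keeps the last); returns when the fingers have stopped.
- ctrl.sleep(seconds).
- ctrl.inverse_kinematics(position, orientation): joint angles nearest the present ones, or None.
- ctrl.camera(name): name is "scene" or "top" or "wrist"; returns (picture, depth): 480x640x3 uint8, red, green, blue; 480x640 float32, m along the optical axis (not along the pixel's ray), 0 where there is no reading.
- ctrl.camera_info(name): a dict with "camera_matrix" (3x3 intrinsics, pixels), "rvec" (rotation vector, rad) and "tvec" (3), from world to camera coordinates, as OpenCV has them. Camera axes: x right, y down, z forward; pixel columns grow to the right and rows downward; lengths in m; the calibration is good to about 2 mm. A picture is of the moment at which its call begins: read the wrist's pose just before it. camera_info takes no time and is no camera call; for the wrist camera it gives the pose at the moment of the call.
A pose or a line that the arm cannot do raises ctrl.PlanningError and nothing moves.
- ctrl.finish_job(): hands the job in, once; it reports no verdict.
Readings, each from a call of its own:
- ctrl.get_time(): time.
- ctrl.get_qpos(): joint angles.
- ctrl.get_joint_vel(): joint speeds.
- ctrl.get_joint_torque(): joint torques, N m.
- ctrl.get_tool_pos(): TCP position.
- ctrl.get_eef_rot(): TCP orientation.
- ctrl.get_contact_force(): force on the tool from outside, world axes, zero at the start.
- ctrl.get_torque(): the same for the moment, N m.
- ctrl.get_gripper_width(): finger opening in m.
Only numpy, scipy, OpenCV 4.12 (cv2) and the standard library are available. Lean on these libraries where they do the work, as an engineer would, in place of code of your own. Each camera call takes 0.05 s, during which the arm holds its last target.

## Working session

There is one attempt and no reset: what is moved stays moved. The work goes in short steps, each a Python script; the robot and the scene stay as the last script left them, time stands still between calls to the robot, and variables do not carry over. Pictures are saved under pics/ and viewed, and the job is handed in when it is done.

```bash
mkdir -p pics; python3 - <<'E'
from bench import ctrl
import cv2,numpy as np
for n in ("scene","top"):
    p,d=ctrl.camera(n); cv2.imwrite(f"pics/{n}0.png",p[:,:,::-1]); np.savez(f"{n}0.npz",p=p,d=d,**ctrl.camera_info(n))
    i=ctrl.camera_info(n);R=cv2.Rodrigues(i["rvec"])[0];print(n,-R.T@np.ravel(i["tvec"]),np.round(R,2).tolist(),i["camera_matrix"][0])
print(ctrl.get_time(),ctrl.get_eef_rot(),ctrl.grip_depth)
E
```

```text
scene [ 1.32936108 -0.37092449  0.68607293] [[0.42, 0.91, 0.02], [0.51, -0.22, -0.83], [-0.75, 0.36, -0.56]] [493.36392576   0.         325.42407582]
top [0.44311837 0.02020452 1.06259397] [[-0.02, -1.0, -0.03], [-1.0, 0.03, -0.09], [0.09, 0.03, -1.0]] [464.65478295   0.         315.94120551]
0.1 [-1.64349488  1.56978868  1.79096243] 0.0187
```

View pics/scene0.png

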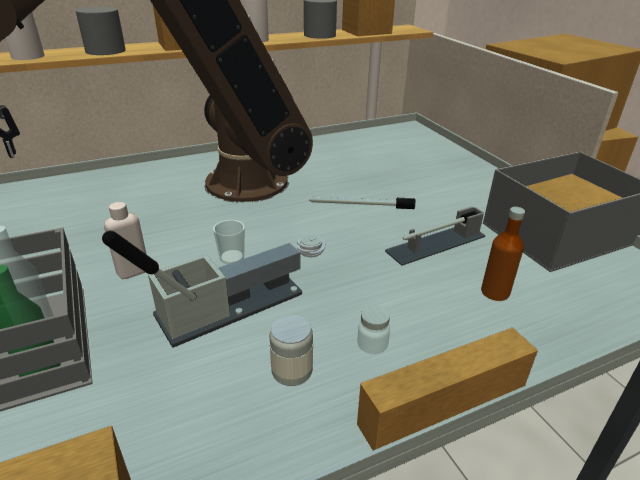

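View pics/top0.png

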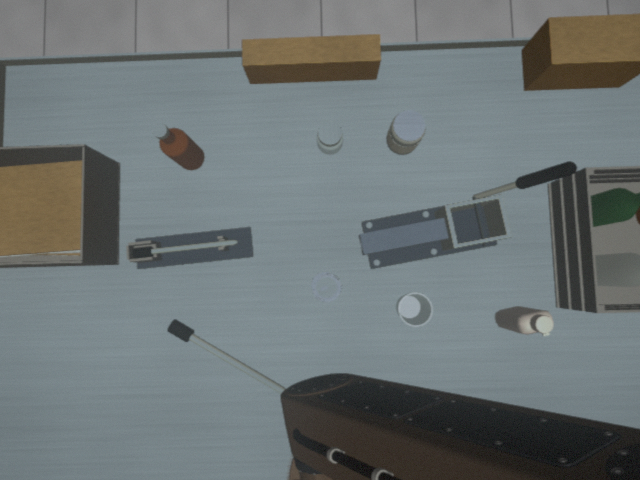

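The top view shows the crusher at about (430,235) with its mouth to the left (362,243), i.e. world +y. The holder is at about (190,247), with the rod's knob at the left (143,251) and its nose near (237,243). A longer, loose look-alike rod lies at (180,330)–(285,390). The crushed can is near the mouth at (328,287).

```bash
cat > h.py <<'E'
import numpy as np,cv2
def cloud(d,K,rvec,tvec):
    R=cv2.Rodrigues(np.array(rvec))[0];t=np.ravel(tvec)
    v,u=np.mgrid[:480,:640]
    P=np.stack([(u-K[0,2])/K[0,0]*d,(v-K[1,2])/K[1,1]*d,d],-1)
    W=(P-t)@R
    W[d<=0]=np.nan
    return W
def ray(uv,z,K,rvec,tvec):
    R=cv2.Rodrigues(np.array(rvec))[0];t=np.ravel(tvec)
    uv=np.atleast_2d(uv).astype(float)
    D=np.c_[(uv[:,0]-K[0,2])/K[0,0],(uv[:,1]-K[1,2])/K[1,1],np.ones(len(uv))]@R
    C=-R.T@t
    return C+D*((z-C[2])/D[:,2])[:,None]
E
python3 - <<'E'
from h import *
f=np.load("top0.npz");W=cloud(f["d"],f["camera_matrix"],f["rvec"],f["tvec"])
print("table z",np.nanmedian(W[300:320,100:140,2]), np.nanmedian(W[90:110,450:500,2]))
def comp(x0,x1,y0,y1,z0,z1):
    m=np.zeros((480,640),bool);m[y0:y1,x0:x1]=True
    return m&(W[...,2]>z0)&(W[...,2]<z1)
for nm,m in (("tube",comp(355,450,205,275,.078,.096)),("rod",comp(165,250,225,265,.044,.066)),("holder all",comp(120,260,225,270,.02,.1)),("crusher",comp(350,520,190,275,.1,.13)),("loose",comp(160,290,310,400,.005,.05))):
    v,u=np.nonzero(m);X=W[m][:,:2].astype(np.float32)
    r=cv2.minAreaRect(X*1000);print(nm,m.sum(),r, np.nanmedian(W[m][:,2]),u.min(),u.max(),v.min(),v.max())
p=f["p"];
a=cv2.resize(p[200:280,110:270],None,fx=5,fy=5,interpolation=cv2.INTER_CUBIC);cv2.imwrite("pics/holder_top.png",a[:,:,::-1])
a=cv2.resize(p[190:310,310:470],None,fx=5,fy=5,interpolation=cv2.INTER_CUBIC);cv2.imwrite("pics/cr_top.png",a[:,:,::-1])
E
```

```text
table z -0.0008540750322921472 -0.0006298283931749119
tube 1882 ((523.0394897460938, -135.98223876953125), (85.57093811035156, 181.46109008789062), 10.142765045166016) 0.08647402478163428 359 449 207 254
rod 431 ((517.28955078125, 303.0977478027344), (29.333498001098633, 158.6317596435547), 4.119909286499023) 0.05368145083362307 165 236 236 252
holder all 1133 ((513.9102783203125, 343.46173095703125), (42.17573547363281, 239.63970947265625), 4.536538124084473) 0.0546939634872493 126 236 236 261
crusher 1280 ((549.5962524414062, -282.6282043457031), (108.0746078491211, 121.15473175048828), 10.402755737304688) 0.11042858130853056 443 510 190 247
loose 1152 ((271.61865234375, 257.350830078125), (176.40452575683594, 249.99981689453125), 2.818289041519165) 0.01831917015958602 167 284 311 392
```

```bash
python3 - <<'E'
from bench import ctrl
i=ctrl.camera_info("wrist");import cv2,numpy as np
R=cv2.Rodrigues(np.array(i["rvec"]))[0];print(i["camera_matrix"],-R.T@np.ravel(i["tvec"]),R)
for y in (-1.57,0,1.57,3.14):
  for P in ([.42,.35,.15],[.47,.2,.15],[.5,.1,.1]):
    print(y,P,ctrl.inverse_kinematics(P,[0,1.5708,y]))
E
```

```text
[[408.04526161   0.         315.96475235]
 [  0.         408.04526161 233.77134283]
 [  0.           0.           1.        ]] [ 0.24508463 -0.57848954  0.37420078] [[ 0.28802163 -0.95762301 -0.00130946]
 [-0.92254358 -0.27783709  0.26780572]
 [-0.25682073 -0.07592581 -0.96347205]]
-1.57 [0.42, 0.35, 0.15] [5.73905435e-01 4.80909878e-01 1.84008007e+00 4.21881477e-06
 8.20600711e-01 5.73106232e-01]
-1.57 [0.47, 0.2, 0.15] [2.72941254e-01 4.37692584e-01 1.92578603e+00 5.04036686e-06
 7.78113048e-01 2.72141338e-01]
-1.57 [0.5, 0.1, 0.1] [6.77906589e-02 5.15413766e-01 1.97058097e+00 6.01175524e-06
 6.55597669e-01 6.69895667e-02]
0 [0.42, 0.35, 0.15] [ 5.73905949e-01  4.80911475e-01  1.84007688e+00  2.72601415e-06
  8.20607386e-01 -9.96892237e-01]
0 [0.47, 0.2, 0.15] [ 2.72942538e-01  4.37694054e-01  1.92578315e+00  1.41062007e-06
  7.78118991e-01 -1.29785479e+00]
0 [0.5, 0.1, 0.1] [ 6.77923831e-02  5.15414899e-01  1.97057833e+00  4.08151842e-07
  6.55603094e-01 -1.50300427e+00]
1.57 [0.42, 0.35, 0.15] [ 5.73908336e-01  4.80911331e-01  1.84007717e+00 -4.21444386e-06
  8.20606153e-01 -2.56688512e+00]
1.57 [0.47, 0.2, 0.15] None
1.57 [0.5, 0.1, 0.1] None
3.14 [0.42, 0.35, 0.15] [ 5.73907826e-01  4.80909733e-01  1.84008036e+00 -2.73275436e-06
  8.20599476e-01  2.14629867e+00]
3.14 [0.47, 0.2, 0.15] [ 2.72943539e-01  4.37691991e-01  1.92578720e+00 -1.41866208e-06
  7.78109928e-01  1.84533353e+00]
3.14 [0.5, 0.1, 0.1] [ 6.77926372e-02  5.15413010e-01  1.97058274e+00 -4.17732261e-07
  6.55593239e-01  1.64018195e+00]
```

```bash
ls pics
```

```text
cr_top.png
holder_top.png
scene0.png
top0.png
```

```bash
python3 - <<'E'
from bench import ctrl
from h import *
t0=ctrl.get_time()
ctrl.move_to([0.18,-0.598,0.42],ctrl.get_eef_rot()); 
H=np.pi/2
def shot(n):
    ctrl.sleep(0.2)
    i=ctrl.camera_info("wrist");p,d=ctrl.camera("wrist");cv2.imwrite(f"pics/{n}.png",p[:,:,::-1]);np.savez(n+".npz",p=p,d=d,**i)
    print(n,ctrl.get_tool_pos(),ctrl.get_time(),ctrl.get_contact_force())
ctrl.move_to([0.53,0.0,0.34],[0,H,-H+.177]);shot("w_cr")
ctrl.move_to([0.52,0.29,0.28],[0,H,-H+.075]);shot("w_ho")
E
```

```text
w_cr [ 5.30036367e-01 -3.36092553e-04  3.39992305e-01] 3.6 [ 0.40277997 -0.90520804  0.13815596]
w_ho [0.52041764 0.28912862 0.28029247] 4.9917 [-0.54187452  1.1222769  -0.14350829]
```

View pics/w_cr.png

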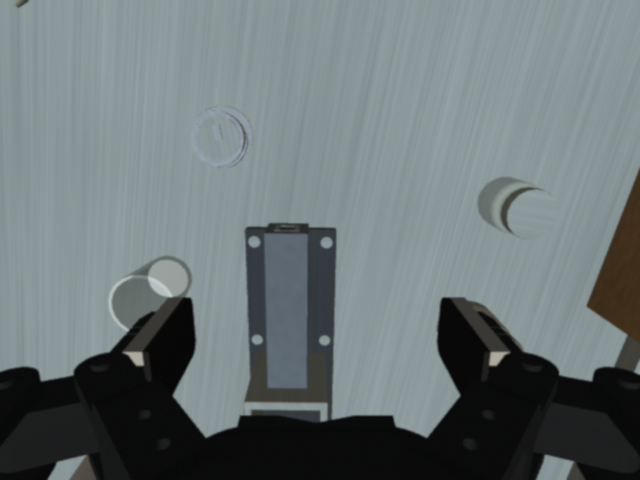

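View pics/w_ho.png

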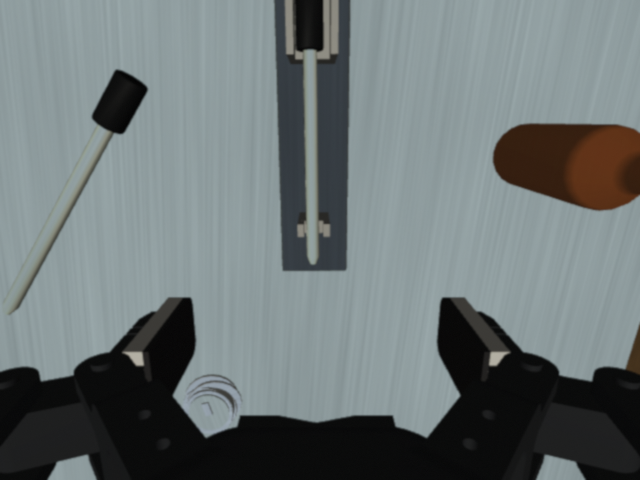

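The crusher picture shows the tube's top face from (264–308, 234) down to the chamber at row 388, and the mouth end at row about 233. The holder picture shows the nose tip at (313,263), the shaft running up to the knob's front at (310,50), and the bottle at right.

```bash
python3 - <<'E'
from h import *
def L(n):
    f=np.load(n+".npz");return f["p"],f["d"],(f["camera_matrix"],f["rvec"],f["tvec"])
p,d,c=L("w_ho")
g=cv2.cvtColor(p,cv2.COLOR_RGB2GRAY).astype(float)
# shaft: bright against dark base, rows 70..205
mid=[];w=[]
for v in list(range(70,205,3)):
    r=g[v,285:345];m=r>(r.min()+r.max())/2
    u=np.nonzero(m)[0]+285;mid.append(((u[0]+u[-1])/2,v));w.append(u[-1]-u[0]+1)
P=ray(mid,0.050,*c)
k=np.polyfit(P[:,1],P[:,0],1);res=P[:,0]-np.polyval(k,P[:,1])
print("rod x=%.4f*y+%.4f  yaw %.2f deg res %.2fmm w %s"%(k[0],k[1],np.degrees(np.arctan(-k[0])),res.std()*1e3,w[::8]))
print("nose rows",[(v,g[v,312:315].mean().round()) for v in range(254,272)])
W=cloud(d,*c)
print("depth shaft",[np.round(W[v,311],4).tolist() for v in (80,120,160,200,240)],"knob", np.round(W[30,309],4))
for v in (258,260,262,264): print(v,ray((313,v),.05,*c))
print("knob front", ray((310,51),.05,*c),[(v,g[v,308:312].mean().round()) for v in range(44,60,1)])
p,d,c=L("w_cr");W=cloud(d,*c)
m=(W[...,2]>.08)&(W[...,2]<.094);m[:225]=0;m[375:]=0;m[:,:250]=0;m[:,325:]=0
E=[]
for v in range(245,370,3):
    u=np.nonzero(m[v])[0]
    if len(u)>20:E.append((u[0]-.5,u[-1]+.5,v))
E=np.array(E);A=ray(E[:,[0,2]],.087,*c);B=ray(E[:,[1,2]],.087,*c);M=(A+B)/2
k=np.polyfit(M[:,1],M[:,0],1);print("tube x=%.4f*y+%.4f yaw %.2f"%(k[0],k[1],np.degrees(np.arctan(-k[0]))),"width",np.median(np.linalg.norm(A-B,axis=1)),(M[:,0]-np.polyval(k,M[:,1])).std())
print("tube edges",np.round(E[::8],1).tolist())
col=[np.nonzero(m[:,u])[0][0] for u in range(270,304,4)];print("first rows",col,[ray((u,np.median(col)-.5),.087,*c)[0].round(4).tolist() for u in (270,286,300)],"tubez",np.median(W[m][:,2]))
g=cv2.cvtColor(p,cv2.COLOR_RGB2GRAY)
print(g[215:245,286].tolist())
cv2.imwrite("pics/cr_crop.png",cv2.resize(p[205:265,235:345],None,fx=7,fy=7,interpolation=cv2.INTER_CUBIC)[:,:,::-1])
E
```

```text
rod x=-0.0818*y+0.5393  yaw 4.67 deg res 0.22mm w [np.int64(12), np.int64(12), np.int64(12), np.int64(12), np.int64(11), np.int64(11)]
nose rows [(254, np.float64(154.0)), (255, np.float64(155.0)), (256, np.float64(154.0)), (257, np.float64(154.0)), (258, np.float64(154.0)), (259, np.float64(153.0)), (260, np.float64(152.0)), (261, np.float64(151.0)), (262, np.float64(149.0)), (263, np.float64(139.0)), (264, np.float64(105.0)), (265, np.float64(72.0)), (266, np.float64(59.0)), (267, np.float64(58.0)), (268, np.float64(57.0)), (269, np.float64(62.0)), (270, np.float64(86.0)), (271, np.float64(126.0))]
depth shaft [[0.5086, 0.3895, 0.0571], [0.5109, 0.3571, 0.0556], [0.5133, 0.3229, 0.0565], [0.5158, 0.2872, 0.058], [0.5184, 0.2487, 0.0556]] knob [0.5045 0.4267 0.0627]
258 [[0.52165206 0.22910017 0.05      ]]
260 [[0.5217967  0.22706415 0.05      ]]
262 [[0.52194173 0.22502251 0.05      ]]
264 [[0.52208717 0.22297522 0.05      ]]
knob front [[0.50603743 0.41309942 0.05      ]] [(44, np.float64(22.0)), (45, np.float64(22.0)), (46, np.float64(18.0)), (47, np.float64(15.0)), (48, np.float
[... 207 characters left out ...]
), (57, np.float64(154.0)), (58, np.float64(154.0)), (59, np.float64(154.0))]
tube x=-0.1687*y+0.4980 yaw 9.58 width 0.04414620015261472 0.00015426487384288297
tube edges [[263.5, 306.5, 245.0], [263.5, 306.5, 269.0], [264.5, 306.5, 293.0], [265.5, 306.5, 317.0], [265.5, 306.5, 341.0], [266.5, 306.5, 365.0]]
first rows [np.int64(231), np.int64(231), np.int64(231), np.int64(231), np.int64(232), np.int64(231), np.int64(231), np.int64(232), np.int64(231)] [[0.4908, -0.0464, 0.087], [0.5066, -0.0435, 0.087], [0.5205, -0.0411, 0.087]] tubez 0.08773911295174905
[138, 139, 138, 138, 138, 137, 133, 115, 78, 61, 75, 78, 57, 37, 46, 64, 57, 50, 69, 92, 102, 104, 104, 104, 103, 102, 102, 101, 101, 101]
```

```bash
python3 - <<'E'
from bench import ctrl
from h import *
H=np.pi/2
f=np.load("w_cr.npz");print("can",ray((222,136),.03,f["camera_matrix"],f["rvec"],f["tvec"]))
a=np.radians(4.67)
y=.2235+.115*np.cos(a);x=-.0818*y+.5393
o=[0,H,-H+a]
ctrl.set_gripper(.05,40)
ctrl.move_to([x,y,.15],o)
ctrl.servo_line([x,y,.05-ctrl.grip_depth],v=.1)
print(ctrl.get_time(),ctrl.get_tool_pos(),ctrl.get_contact_force())
i=ctrl.camera_info("wrist");p,d=ctrl.camera("wrist");cv2.imwrite("pics/pregrasp.png",p[:,:,::-1])
E
```

```text
can [[0.42034132 0.03308015 0.03      ]]
7.3833 [0.51192119 0.33825363 0.03190299] [ 0.52813799 -0.08069428 -0.77103837]
```

View pics/pregrasp.png

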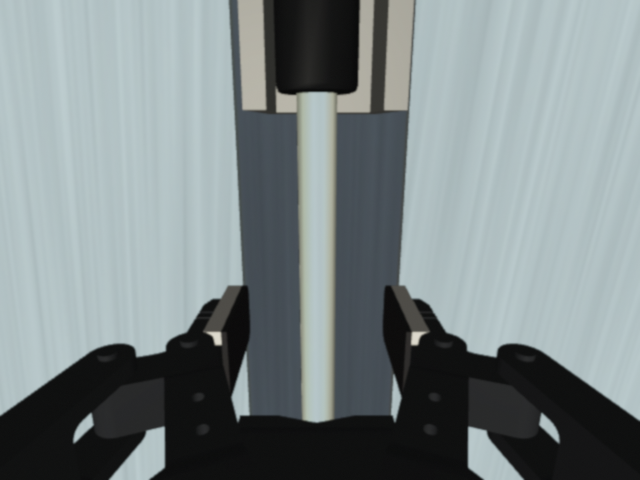

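View pics/cr_crop.png

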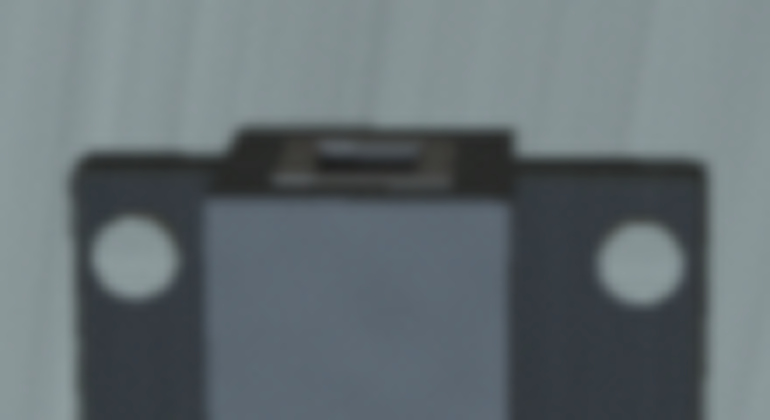

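The shaft (centre column 317) lies midway between the pads (249 and 385). In the crusher crop, the bore shows in the end face at about (287.6,227) in full-picture pixels. I'll refine the tube's edges from the grey image.

```bash
python3 - <<'E'
from h import *
f=np.load("w_cr.npz");c=(f["camera_matrix"],f["rvec"],f["tvec"]);g=cv2.GaussianBlur(cv2.cvtColor(f["p"],cv2.COLOR_RGB2GRAY),(1,5),0).astype(float)
E=[]
def sub(r,a,s):  # subpixel max gradient
    q=np.diff(r[a-5:a+6])*s;i=int(np.clip(np.argmax(q),1,len(q)-2));den=q[i-1]-2*q[i]+q[i+1]
    return a-5+i+.5+(0.5*(q[i-1]-q[i+1])/den if den else 0)
for v in range(240,345,3):E.append((sub(g[v],265,1),sub(g[v],308,-1),v))
E=np.array(E);print(E[::6].round(1).tolist())
A=ray(E[:,[0,2]],.087,*c);B=ray(E[:,[1,2]],.087,*c)
for X in(A,B,(A+B)/2):
    k=np.polyfit(X[:,1],X[:,0],1);r=X[:,0]-np.polyval(k,X[:,1]);ok=abs(r)<.001
    k=np.polyfit(X[ok,1],X[ok,0],1);print(k,np.degrees(np.arctan(-k[0])),ok.sum())
print(np.median(np.linalg.norm(A-B,axis=1)))
print("front mid top",ray((286.2,232.8),.087,*c),"bore",ray((287.6,227.1),.065,*c))
E
```

```text
[[263.7, 307.3, 240.0], [264.0, 307.0, 258.0], [264.6, 307.1, 276.0], [264.8, 306.9, 294.0], [265.5, 307.1, 312.0], [265.8, 306.6, 330.0]]
[-0.1648909   0.47649243] 9.363299921349624 35
[-0.16623546  0.52103227] 9.438281896512404 35
[-0.16556359  0.49875971] 9.400817795877632 35
0.04409010596420899
front mid top [[ 0.5071992  -0.04587592  0.087     ]] bore [[ 0.50706681 -0.04565987  0.065     ]]
```

```bash
cat >> h.py <<'E'
H=np.pi/2
TH=np.radians(9.45); U=np.array([-np.sin(TH),np.cos(TH),0.]); M=np.array([.5066,-.0457,.065])
OR=[0,H,-H+TH]
G=0.0187
E
python3 - <<'E'
from bench import ctrl
from h import *
ctrl.set_gripper(0.0,45)
print("w",ctrl.get_gripper_width())
p=np.array(ctrl.get_tool_pos());p[2]+=.085
ctrl.servo_line(p,v=.12)
print(ctrl.get_time(),ctrl.get_contact_force(),ctrl.get_gripper_width())
s=.115
q=M+U*(.05+s);q[2]=p[2];ctrl.move_to(q,OR)
q[2]=.065-G;ctrl.servo_line(q,v=.1)
ctrl.sleep(.3)
print(ctrl.get_time(),ctrl.get_tool_pos()-q,ctrl.get_contact_force())
for n in("wrist","scene","top"):
    i=ctrl.camera_info(n);im,d=ctrl.camera(n);cv2.imwrite(f"pics/pre_{n}.png",im[:,:,::-1]);np.savez(f"pre_{n}.npz",p=im,d=d,**i)
E
```

```text
w 0.010237642666182682
8.7333 [ 0.00972365  0.34733659 -3.01465668] 0.010348993066602126
10.775 [1.70135643e-04 1.37211712e-05 3.91515864e-04] [-0.15384933  0.10292541 -2.51254525]
```

View pics/pre_wrist.png

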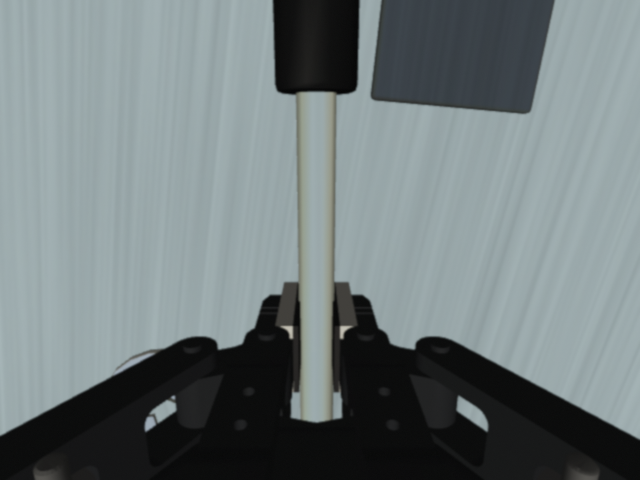

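View pics/pre_scene.png

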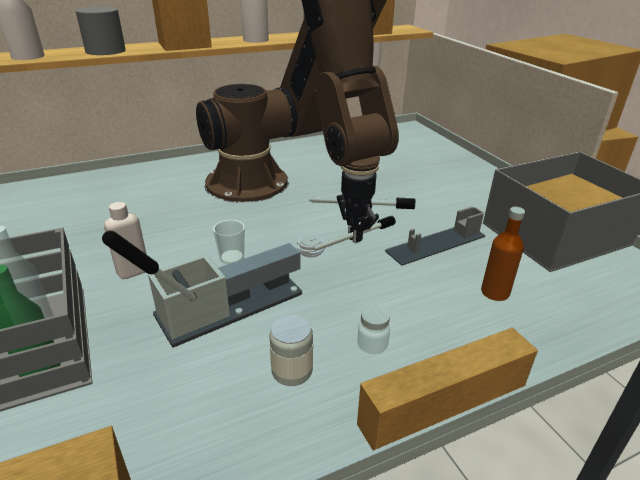

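View pics/pre_top.png

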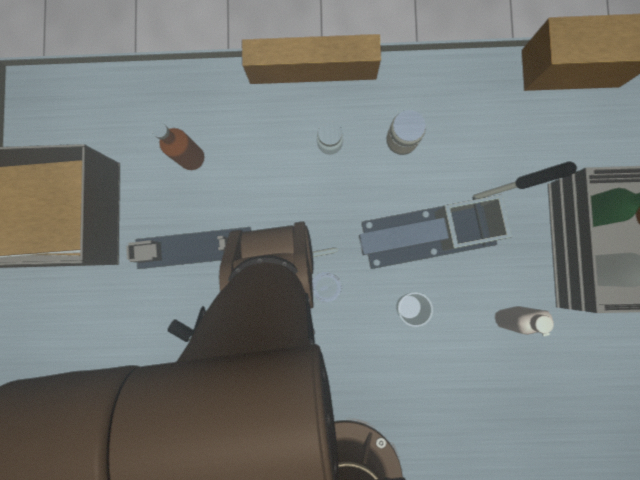

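The wrist view shows the rod centred in the pads, with its knob front at row 92 exactly as before the lift, so it has not tilted. In the top view the nose (336,249) points at the mouth (361,244). I'll zoom the scene view to check the alignment.

```bash
python3 - <<'E'
from h import *
p=np.load("pre_scene.npz")["p"][205:305,230:410];q=np.load("pre_top.npz")["p"][225:275,300:400]
cv2.imwrite("pics/pre_z.png",np.vstack([cv2.resize(p,(720,400),interpolation=3)[:,:720],cv2.resize(q,(720,180+20),interpolation=3)[:200]])[:,:,::-1])
f=np.load("pre_scene.npz");c=(f["camera_matrix"],f["rvec"],f["tvec"])
for d in(0,.05,.1):
    print(d,cv2.projectPoints((M+U*d)[None],c[1],c[2],c[0],None)[0].ravel())
E
```

```text
0 [294.955069   255.14977194]
0.05 [314.05091197 248.17659887]
0.1 [332.33228361 241.50084391]
```

View pics/pre_z.png

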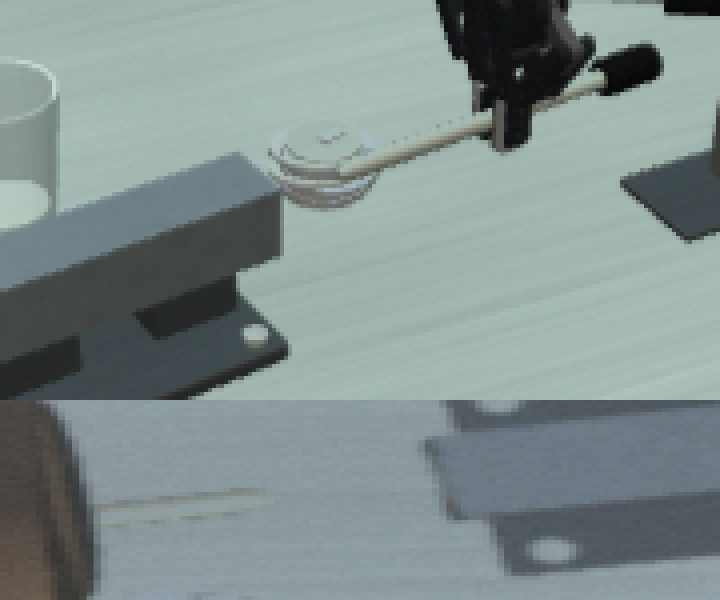

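The nose at (314.5,248.7) matches the projected axis point (314.1,248.2) in the scene view, and the top view extrapolates to the centre of the tube. I'll insert it with force monitoring.

```bash
python3 - <<'E'
from bench import ctrl
from h import *
s=.115
b=np.mean([ctrl.get_contact_force() for _ in range(3)],axis=0)
X=np.array([np.cos(TH),np.sin(TH),0]);Z=np.array([0,0,1.])
off=np.zeros(3);d=.05
while d>-.085:
    d-= .03 if d>.035 else .006
    q=M+U*(d+s)-Z*G+off
    ctrl.servo_line(q,v=.05)
    F=np.array(ctrl.get_contact_force())-b
    fx,fu,fz=F@X,F@U,F@Z
    print("%.1f d=%.1f fx %.1f fu %.1f fz %.1f off %s"%(ctrl.get_time(),d*1e3,fx,fu,fz,(off*1e3).round(1)))
    if fu>12 or max(abs(fx),abs(fz))>25: print("STOP");break
    if d<-.004:
        if abs(fx)>3: off=off+X*np.sign(fx)*.0003*min(3,abs(fx)/3)
        if abs(fz)>3: off=off+Z*np.sign(fz)*.0003*min(3,abs(fz)/3)
E
```

```text
11.7 d=20.0 fx -0.4 fu 0.3 fz 0.3 off [0. 0. 0.]
11.9 d=14.0 fx 1.2 fu 1.5 fz -0.9 off [0. 0. 0.]
12.2 d=8.0 fx 0.4 fu 0.4 fz -0.3 off [0. 0. 0.]
12.5 d=2.0 fx 0.5 fu 0.4 fz -0.5 off [0. 0. 0.]
12.7 d=-4.0 fx 0.7 fu 0.2 fz -1.1 off [0. 0. 0.]
13.0 d=-10.0 fx 1.3 fu 1.6 fz 0.7 off [0. 0. 0.]
13.3 d=-16.0 fx 1.1 fu 1.2 fz -0.9 off [0. 0. 0.]
13.5 d=-22.0 fx 0.3 fu 0.6 fz -0.2 off [0. 0. 0.]
13.8 d=-28.0 fx 1.2 fu 0.5 fz -1.4 off [0. 0. 0.]
14.1 d=-34.0 fx 0.5 fu 0.9 fz -0.1 off [0. 0. 0.]
14.3 d=-40.0 fx -0.5 fu 1.4 fz 0.7 off [0. 0. 0.]
14.6 d=-46.0 fx 0.7 fu 1.4 fz -0.5 off [0. 0. 0.]
14.9 d=-52.0 fx 0.8 fu 1.4 fz -0.1 off [0. 0. 0.]
15.1 d=-58.0 fx 0.3 fu 1.1 fz -0.5 off [0. 0. 0.]
15.4 d=-64.0 fx 0.6 fu 1.3 fz -0.8 off [0. 0. 0.]
15.7 d=-70.0 fx 1.7 fu -0.3 fz -0.2 off [0. 0. 0.]
15.9 d=-76.0 fx -0.3 fu 1.4 fz -0.6 off [0. 0. 0.]
16.2 d=-82.0 fx 0.4 fu 0.6 fz 0.1 off [0. 0. 0.]
16.5 d=-88.0 fx 0.5 fu 1.0 fz 0.0 off [0. 0. 0.]
```

It went in with no side force. Now I'll let go, back off and look.

```bash
python3 - <<'E'
from bench import ctrl
from h import *
ctrl.set_gripper(.045)
q=M+U*(-.088+.115);q[2]=.13
ctrl.servo_line(q,v=.12)
q=M+U*(-.088+.21);q[2]=.13
ctrl.servo_line(q,v=.12)
ctrl.sleep(.2)
print(ctrl.get_time())
for n in("wrist","scene"):
    i=ctrl.camera_info(n);im,d=ctrl.camera(n);cv2.imwrite(f"pics/half_{n}.png",im[:,:,::-1]);np.savez(f"half_{n}.npz",p=im,d=d,**i)
    for k in(.1,.12,.122,.142): print(k,cv2.projectPoints((M+U*k-[0,0,.004])[None],i["rvec"],i["tvec"],i["camera_matrix"],None)[0].ravel())
p=np.load("half_scene.npz")["p"][190:310,240:420]
cv2.imwrite("pics/half_z.png",cv2.resize(p,(720,480),interpolation=3)[:,:,::-1])
E
```

```text
18.8917
0.1 [316.30665031 286.39358745]
0.12 [316.26027238 252.4012792 ]
0.122 [316.25551251 248.9125686 ]
0.142 [316.20663006 213.08459519]
0.1 [332.28274829 242.95864677]
0.12 [339.36539369 240.36014425]
0.122 [340.06708693 240.1027049 ]
0.142 [347.01946043 237.55199693]
```

View pics/half_z.png

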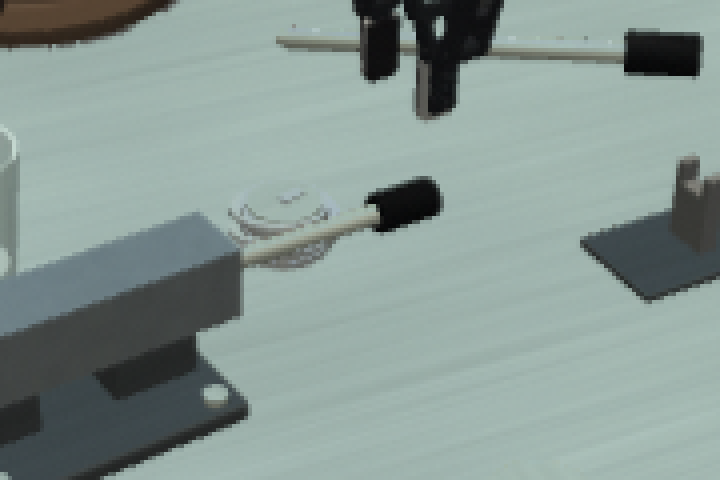

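View pics/half_wrist.png

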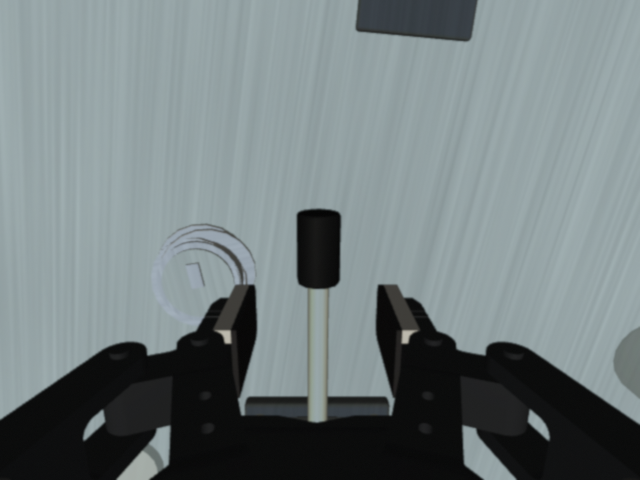

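The rod is 88 mm in. It is sagging slightly, with the knob centre at (318.5,248) in the wrist picture, about 1 mm off the predicted column and on the predicted row. The can stays clear of the fingers. Next I'll grip the knob with the tool tilted to match the sag, level it, and push with force control.

```bash
cat > push1.py <<'E'
from bench import ctrl
from h import *
from scipy.spatial.transform import Rotation as Ro
X=np.array([np.cos(TH),np.sin(TH),0]);Z=np.array([0,0,1.])
R0=Ro.from_euler("xyz",OR)
def pose(g,phi):
    R=Ro.from_rotvec(X*phi)*R0
    return g+R.apply([G,0,0]),R.as_euler("xyz")
ph=np.radians(-1.4)
ctrl.set_gripper(.042,35)
k=.122
g=M+U*k;g[2]=.061+.07
p,o=pose(g,ph);ctrl.servo_line(p,v=.1,attitude=o)
g[2]=.061;p,o=pose(g,ph);ctrl.servo_line(p,v=.07,attitude=o)
ctrl.sleep(.2);b=np.mean([(ctrl.sleep(.02),ctrl.get_contact_force())[1] for _ in range(5)],axis=0);print("bias",b)
np.save("bias.npy",b)
def F(n=3):
    f=np.mean([(ctrl.sleep(.01),ctrl.get_contact_force())[1] for _ in range(n)],axis=0)-b
    return np.array([f@X,f@U,f@Z])
ctrl.set_gripper(0);print("w",ctrl.get_gripper_width(),F())
g=M+U*k;p,o=pose(g,0);ctrl.servo_line(p,v=.02,attitude=o);ctrl.sleep(.1)
print("level",ctrl.get_time(),F(),ctrl.get_tool_pos()-p)
while 210-k*1e3<125:
    k-=.004;p,_=pose(M+U*k,0);ctrl.servo_line(p,v=.03);f=F(2)
    print("%.1f depth %.1f"%(ctrl.get_time(),210-k*1e3),f.round(1))
    if f[1]>5 or max(abs(f[[0,2]]))>15: print("STOP");break
np.save("k.npy",k)
E
python3 push1.py
```

```text
bias [ 0.10708017 -0.11272995 -0.08587946]
w 0.02311047864180887 [0.36793849 0.15813322 0.8640786 ]
level 21.7333 [-0.19247027 -0.46263289 -1.22220272] [-4.80405898e-05 -4.08075944e-05 -1.25721315e-04]
22.1 depth 92.0 [-0.2 -0.4 -0.5]
22.4 depth 96.0 [ 0.1 -0.  -1.3]
22.7 depth 100.0 [-0.2 -0.5 -0.3]
23.0 depth 104.0 [-0.2 -0.3 -1.4]
23.3 depth 108.0 [-0.6 -0.8 -0.7]
23.6 depth 112.0 [-0.3 -0.6 -0.6]
23.9 depth 116.0 [-0.1 -0.6  0.1]
24.2 depth 120.0 [-0.  -1.  -0.2]
24.5 depth 124.0 [ 0.1 -1.6 -0.1]
24.8 depth 128.0 [-0.2 -0.7 -0.1]<sys>:0: UserWarning: Gimbal lock detected. Setting third angle to zero since it is not possible to uniquely determine all angles.
```

```bash
cat > push2.py <<'E'
from bench import ctrl
from h import *
X=np.array([np.cos(TH),np.sin(TH),0]);Z=np.array([0,0,1.])
b=np.load("bias.npy");k=float(np.load("k.npy"))
def F(n=3):
    f=np.mean([(ctrl.sleep(.01),ctrl.get_contact_force())[1] for _ in range(n)],axis=0)-b
    return np.array([f@X,f@U,f@Z])
hit=None
while ctrl.get_time()<55 and 210-k*1e3<168:
    k-=.001 if hit is None else .0004
    p=M+U*k-Z*G;ctrl.servo_line(p,v=.006);f=F(4);a=(np.array(ctrl.get_tool_pos())-M)@U
    print("%.2f cmd %.1f act %.2f"%(ctrl.get_time(),210-k*1e3,210-a*1e3),f.round(1),round(ctrl.get_gripper_width()*1e3,2))
    if f[1]>3.5 and hit is None: hit=210-k*1e3;print("contact")
    if f[1]>8.5 or max(abs(f[[0,2]]))>15: print("STOP");break
np.save("k.npy",k)
E
python3 push2.py
```

```text
25.11 cmd 129.0 act 128.98 [-0.  -0.1  0.1] 22.8
25.46 cmd 130.0 act 130.02 [ 0.5  0.9 -0.1] 22.97
25.81 cmd 131.0 act 131.07 [-0.1  0.4  0.2] 22.66
26.16 cmd 132.0 act 132.06 [-0.3  0.1 -0.4] 22.58
26.51 cmd 133.0 act 133.06 [-0.1  0.5 -0.2] 22.51
26.86 cmd 134.0 act 134.05 [-0.4  0.   0.3] 22.68
27.21 cmd 135.0 act 135.07 [-0.3  0.4  0.3] 22.82
27.56 cmd 136.0 act 135.82 [-0.1  4.2  0.2] 22.82
contact
27.84 cmd 136.4 act 136.07 [0.4 6.7 0.9] 22.54
28.12 cmd 136.8 act 136.41 [-0.5  7.4  0.5] 23.1
28.41 cmd 137.2 act 136.76 [-0.6  7.2  1.3] 22.8
28.69 cmd 137.6 act 137.15 [-0.3  7.5  1.1] 23.13
28.98 cmd 138.0 act 137.53 [-0.3  7.8  0.6] 23.02
29.26 cmd 138.4 act 137.94 [0.  8.  1.5] 22.71
29.54 cmd 138.8 act 138.35 [0.  7.5 1.5] 22.59
29.82 cmd 139.2 act 138.73 [-0.1  7.9  1. ] 23.07
30.11 cmd 139.6 act 139.12 [-0.2  7.8  1.1] 23.02
30.39 cmd 140.0 act 139.52 [-0.   8.   1.4] 23.03
30.68 cmd 140.4 act 139.92 [-0.  8.  1.] 22.97
30.96 cmd 140.8 act 140.32 [0. 8. 1.] 22.8
31.24 cmd 141.2 act 140.72 [0.1 8.2 1. ] 23.04
31.52 cmd 141.6 act 140.98 [0.1 9.6 0.9] 23.09
STOP
```

```bash
cat > push3.py <<'E'
exec(open("push2.py").read().split("hit=None")[0])
def st(): 
    f=F(6);print("act %.2f"%(210-((np.array(ctrl.get_tool_pos())-M)@U)*1e3),f.round(1));return f
ctrl.sleep(.2);st()
for _ in range(2):
    k-=.0002;ctrl.servo_line(M+U*k-Z*G,v=.004);f=st();
    if f[1]>10.5: break
ctrl.sleep(.3);st()
np.save("k.npy",k)
E
python3 push3.py
```

```text
act 140.95 [0.5 9.8 1.3]
act 141.02 [ 0.5 11.5  1.3]
act 141.01 [ 0.1 11.5  1.4]
```

The ram has stopped dead: 11.5 N is held without creep, after about 5 mm at a 7.5–8 N plateau. I'll relax the load, let go, retreat and check.

```bash
python3 - <<'E'
exec(open("push2.py").read().split("hit=None")[0])
k+=.0005;ctrl.servo_line(M+U*k-Z*G,v=.01);print(F())
ctrl.set_gripper(.045)
q=M+U*k;q[2]=.15;ctrl.servo_line(q,v=.08)
q=M+U*(k+.05);q[2]=.25;ctrl.servo_line(q,v=.15)
ctrl.sleep(.2);print(ctrl.get_time(),F())
for n in("wrist","scene","top"):
    i=ctrl.camera_info(n);im,d=ctrl.camera(n);cv2.imwrite(f"pics/end_{n}.png",im[:,:,::-1]);np.savez(f"end_{n}.npz",p=im,d=d,**i)
    for kk in(.049,.069,.089): print(n,kk,cv2.projectPoints((M+U*kk+[0,0,.011])[None],i["rvec"],i["tvec"],i["camera_matrix"],None)[0].ravel())
E
```

```text
[-0.54838843  7.4729676   1.17323545]
35.5833 [-0.19393781  0.27590235 -0.16012257]
wrist 0.049 [316.88901709 290.9835857 ]
wrist 0.069 [316.87717322 268.5142774 ]
wrist 0.089 [316.86494859 245.3226492 ]
scene 0.049 [313.7135035  244.22198225]
scene 0.069 [321.16790302 241.53532712]
scene 0.089 [328.493826   238.89497649]
top 0.049 [337.48933891 249.02562598]
top 0.069 [328.23971225 250.80479941]
top 0.089 [318.99492553 252.58304187]
```

View pics/end_wrist.png

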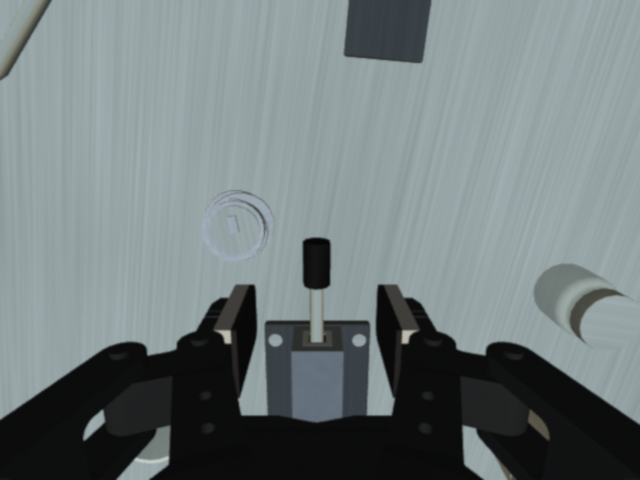

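View pics/end_scene.png

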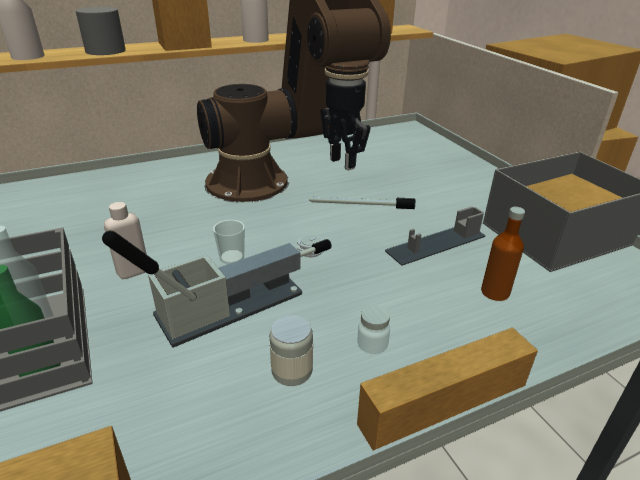

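The end view shows the knob at rows 239–288 with the shaft entering the bore, and everything else in place. I'll check exactly how far the knob stands clear of the face.

```bash
python3 - <<'E'
from h import *
for n,rows in(("half_wrist",(275,300)),("end_wrist",(278,352))):
    f=np.load(n+".npz");c=(f["camera_matrix"],f["rvec"],f["tvec"]);g=cv2.cvtColor(f["p"],cv2.COLOR_RGB2GRAY)
    print(n,[(v,int(g[v,312:321].mean())) for v in range(*rows,1)])
f=np.load("end_wrist.npz");c=(f["camera_matrix"],f["rvec"],f["tvec"])
for v in(286,287,288,289,290): print(v,((ray((316.5,v),.077,*c)-M)@U)[0])
print("tube top edge",[(v,((ray((316.5,v),.087,*c)-M)@U)[0]) for v in(348,350,352)])
f=np.load("half_wrist.npz");c=(f["camera_matrix"],f["rvec"],f["tvec"])
for v in(286,287,288): print("half",v,((ray((316.5,v),.074,*c)-M)@U)[0])
E
```

```text
half_wrist [(275, 21), (276, 21), (277, 21), (278, 22), (279, 21), (280, 21), (281, 21), (282, 21), (283, 22), (284, 21), (285, 21), (286, 21), (287, 25), (288, 65), (289, 127), (290, 154), (291, 159), (292, 159), (293, 158), (294, 159), (295, 159), (296, 159), (297, 159), (298, 159), (299, 158)]
end_wrist [(278, 18), (279, 18), (280, 19), (281, 18), (282, 18), (283, 19), (284, 18), (285, 18), (286, 18), (287, 19), (288, 43), (289, 96), (290, 139), (291, 154), (292, 157), (293, 157), (294, 157), (295, 157), (296, 157), (297, 157), (298, 157), (299, 157), (300, 157), (301, 157), (302, 157), (303, 157), (304, 157), (305, 156), (306, 157), (307, 157), (308, 157), (309, 157), (310, 157), (311, 157), (312, 157), (313, 157), (314, 157), (315, 157), (316, 156), (317, 156), (318, 156), (319, 156), (320, 156), (321, 156), (322, 157), (323, 156), (324, 156), (325, 156), (326, 156), (327, 156), (328, 156), (329, 156), (330, 156), (331, 156), (332, 156), (333, 156), (334, 156), (335, 156), (336, 156), (337, 156), (338, 156), (339, 156), (340, 156), (341, 145), (342, 106), (343, 74), (344, 69), (345, 70), (346, 58), (347, 48), (348, 45), (349, 46), (350, 55), (351, 83)]
286 0.0539092694443206
287 0.05301360084398169
288 0.052116673710488816
289 0.051218485389368115
290 0.050319033218675424
tube top edge [(348, np.float64(0.001920100929283555)), (350, np.float64(2.2685369389071462e-05)), (352, np.float64(-0.0018803134798234373))]
half 286 0.10568641838034916
half 287 0.10512079417411917
half 288 0.1045543745705956
```

The knob front is about 51 mm clear of the face, within the 25–55 mm range. It moved 53 mm between the two views, matching the arm's travel, so there was no spring-back. I'll hand the job in.

```bash
python3 -c "
from bench import ctrl
print(ctrl.get_time(),ctrl.get_contact_force(),ctrl.finish_job())"
```

```text
the job is handed in; nothing more can be done
35.7583 [0.00453205 0.15741709 0.04559051] None
```

The push rod is fully home in the crusher, and I handed the job in at 35.8 s with the robot clear of everything.

- **First grip:** I lifted the rod out of its holder by the shaft, started it nose first into the bore and pushed it about 88 mm in. Forces during this stayed under about 2 N. Then I let go.
- **Second grip:** I took the rod by its knob and pushed on. The nose met the ram at about 136 mm by the arm's reading. The ram gave way at 7–8 N through about 5 mm, then stopped dead. At the stop, 11.5 N, the highest reading of the push, was held with no further movement. I eased the load before letting go.

**Last checks:** the knob front stands about 51 mm clear of the face, within the 25–55 mm range. It moved 53 mm between the half-way and final pictures, matching the arm's travel, so the rod did not spring back. The other things looked undisturbed in the scene and wrist pictures.

**One disagreement:** the camera puts the rod about 2 mm less deep than the arm's reckoning, about 139 mm against 141 mm. The gap was the same half way in, so it comes from how I first located the rod and not from slip.

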